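# Open the repaired combination padlock and show it to the visitor

## Robot

A 6-joint arm with a two-finger parallel gripper is mounted at the origin on the work surface. World frame = base frame: x ahead of the robot, y to its left, z up, the work surface at z = 0. Lengths are in mm, angles in rad, forces in N, time in s.
With the tool pointing down it reaches from about 350 to 775 mm from the base axis. Payload 7.3 kg.
Tool frame: the origin (TCP) lies at the very end of the fingers, on their centre line; the grasp point (between the pads) lies 19 mm behind it (pinch_z is the distance from the TCP to the grasp point, in mm); z points along the fingers, y is the direction in which the jaws open and shut (so a half turn about z gives the same grasp; the last joint's range is limited). The gripper opens to 92 mm and grips with 3 to 60 N. Pads are 19 mm wide; open, the fingers measure 130 mm over their backs; the gripper's body (75 mm by 190 mm) begins 47 mm behind the grasp point.
Start: joints at [1.084, 0.342, 1.524, -0, 1.275, -0.146], TCP at [175.463, 494.831, 226.741] pointing down, gripper open.
Joint ranges: [-2.53, 2.53], [-0.77, 2.02], [0.04, 2.7], [-1, 4.14], [0.28, 2.66], [-3.11, 3.11]. Speed limits (rad/s): [2.57, 2.57, 3.14, 3.14, 3.14, 3.14].

## Interface

Orientations are given as [roll, pitch, yaw] about the fixed x, y, z axes, in that order (R = Rz(yaw) Ry(pitch) Rx(roll)).
In Python, from plant import * gives the robot as it stands.
- The arm moves only by the tool step_arm, never from a script. Its argument "moves" is one flat list of numbers, 7 for each row, row after row: the shift along the tool's x, y, z scaled (see below), then the turn, a rotation vector about the tool's x, y, z scaled (see below), then the closure, from -1 (fully open) to 1 (shut). A call has 1 to 8 rows; each row shifts and turns the pose as measured when the row begins, along the tool's axes as they then stand; what a row does not reach is not made up. The controller multiplies each number of a shift by 2 cm and each number of a turn by 4 degrees. A row lasts 1/12 s, in which the tool goes at most 41.7 mm and 7.16 degrees, less where a joint would pass 70% of its speed; a pose out of reach is approached as far as the arm can. A call with a number of a shift or a turn outside -1 to 1 is refused whole. A call with a gripper value outside its range is refused whole. The fingers move at their own pace and stop on an object; the grip force is fixed at half the most. Time passes only in rows, so rows that do not move let the fingers close. It gives the time, the measured TCP pose, the force and the opening at its end, in the units of the state.
- get_obs(): the state, without advancing time (a new reading comes with each control period).
- capture(name): name is "side" or "top"; returns the picture (480x640x3 uint8, red, green, blue); there is no depth.
- get_calibration(name): a dict with "mtx" (3x3 intrinsics, pixels), "eye" and "orientation" of the camera in the world. Camera axes: x right, y down, z forward; pixel columns grow to the right and rows downward; lengths in mm; the calibration is good to about 2 mm. A picture is of the moment at which its call begins. get_calibration takes no time and is no camera call.
- close_job(): hands the job in, once; it reports no verdict.
The state is a dict: "time": time; "joint_positions": joint angles; "dq": joint speeds; "tau": joint torques, N m; "tool_pos": TCP position; "tcp_rot": TCP orientation; "contact_force": force on the tool from outside, world axes, zero at the start; "moment": the same for the moment, N m; "grip_width": finger opening in mm.
Only numpy, scipy, OpenCV 4.12 (cv2) and the standard library are available. Lean on these libraries where they do the work, as an engineer would, in place of code of your own. Each camera call takes 0.05 s, during which the arm holds its last target.

## Task

A visitor's combination padlock lies dial up in the holding cradle, with all but the last number already dialled: turn its pointer knob through its clicks until the pointer stands at the index mark by the shackle, then pull the shackle fully open while the lock still sits in the cradle. Lift the opened lock out by its shackle and finish holding it up, still and open, at least 12 cm above the table over the clipboard, gripping it by the shackle to the very end. Leave the other things on the table where they lie.

Things in the scene. Friction and masses are not known exactly. Their poses are not given: they have to be found in the camera images.
- lock: Combination padlock, square steel case 56 (x) by 60 (y) by 24 mm (z), about 0.25 kg in all, lying loose, dial up, in the cradle with about 1.5 mm of play. Origin: centre of the case's underside. The shackle leaves the case on its -x side; z is up, out of the dial.
- lock_center (a point): The middle of the padlock's case, 12 mm above its underside; axes as the lock's.
- dial (a joint): Angle of the pointer knob (rad), positive anticlockwise from above. 0: pointer at the index mark by the shackle, the last number, where the lock opens (within about 0.1 rad). Starts between 0.9 and 2.7: turn it clockwise. Clicks into a notch every 0.524 rad (30 degrees) with about 0.05 Nm and settles into the nearest one when let go. Away from 0 the shackle is blocked after 1 mm.
- dial_grip (a point): On the dial axis inside the knob's grip bar, 22 mm above the case's top face (46 mm above its underside) and 3 mm below the bar's top. The metal bar is 37 mm long, 12 mm wide and starts 2 mm above the case, on a black disc 33 mm wide; its pointed end, with a dark line on top, is the pointer. This frame turns with the knob: the bar lies along its x axis, the pointer towards its -x.
- shackle (a joint): How far the shackle is pulled out of the case (m): 0 closed, 0.014 fully open at its stop. With the dial right it slides along the lock's -x against about 2 N and stays where it is left.
- shackle_grip (a point): Midway between the shackle's straight legs, 30 mm out from the case (closed), 12 mm above the lock's underside: the place to grip across both legs from above. U-shaped round steel bar 8 mm thick, 38 mm wide over both legs, reaching 49 mm out of the case when closed. Moves with the shackle; axes as the lock's.
- cradle: Plywood holding cradle fixed to the bench, 110 (x) by 104 mm (y). Origin: on the table below the middle of the lock; axes as the lock's at the start. The lock rests 18 mm above the table between side cheeks 30 mm high; two stops, 28 mm high, 8 mm thick, stand before the case on either side of the shackle and take the pull. Under the shackle is only the table. The lock lifts straight out.
- clipboard: Clipboard with the repair form, fixed flat on the table: 235 (x) by 165 mm (y), 3 mm thick, steel clip 14 mm high at its +x end. Origin: centre of its underside, on the table.
- key_padlock: Bystander: small brass key padlock without a dial, lying flat, 40 by 44 by 16 mm. Origin: centre of its underside.
- screwdriver: Bystander: screwdriver lying flat, 190 mm long, 26 mm high. Origin: under its middle.
- spanner: Bystander: spanner lying flat, 160 mm long. Origin: under its middle.
- oil: Bystander: small oil bottle standing, 36 mm wide, 105 mm high. Origin: centre of its underside.
- mug: Bystander: mug, 80 mm wide, 92 mm high. Origin: centre of its underside.
- tape: Bystander: roll of tape lying flat, 92 mm wide, 19 mm high. Origin: centre of its underside.
- lamp_bulb: Bystander: white bulb standing in its black holder, 60 mm wide, 128 mm high. Origin: centre of its underside.
Things that resemble listed ones, but are neither listed nor needed, are in the scene too. Leave any pink look-alike of the lock alone. Leave any turquoise look-alike of the cradle alone.

How it is judged:
By the outcome, as a careful person would: the job done as asked, in the order asked, and still so for the second after the job is handed in, while the arm keeps its last pose, push and grip.
It also fails if it takes over 64 s, if anything falls off the work surface, if the arm or the gripper's body presses on something with over 40 N, if the wrist force passes 120 N, or if a joint passes its speed limit or range.

## Working session

There is one attempt and no reset: what is moved stays moved. The work goes in short steps, Python scripts to look and compute and a tool call to move; the robot and the scene stay as the last step left them, time stands still between calls to the robot, and variables do not carry over. Pictures are saved under pics/ and viewed, and the job is handed in when it is done.

Besides the shell and the picture viewer there is one more tool, called after "Request:" as name(argument=value, ...) on one line, values as JSON. step_arm: Moves the arm, as the interface text tells. Shifts and turns lie within -1 to 1; 1 stands for 2 cm of shift or 4 degrees of turn. Its arguments: {"type":"object","properties":{"moves":{"type":"array"}},"required":["moves"]}

```bash
ls; mkdir -p pics
python3 - <<'E'
from plant import *
import cv2
print(get_obs())
for n in("top","side"):
    im=capture(n); cv2.imwrite(f"pics/{n}0.png",im[:,:,::-1]); print(n,get_calibration(n))
E
```

```text
pics
{'time': 0.0, 'joint_positions': array([ 1.08401256e+00,  3.42693171e-01,  1.52503136e+00, -7.05116658e-06,
        1.27539586e+00, -1.45993850e-01]), 'dq': array([ 1.72088834e-03, -2.54900374e-04,  6.94403132e-04, -1.25699355e-03,
       -1.43879073e-05, -8.94645715e-04]), 'tau': array([ 8.71402572e-04, -4.31242096e+01, -2.44218671e+01,  7.17372377e-02,
        5.61437861e-02, -1.24230228e-04]), 'tool_pos': array([175.25400148, 494.44585904, 226.0552979 ]), 'tcp_rot': array([-3.14008018e+00, -2.15578278e-04,  2.80080463e+00]), 'contact_force': array([-0.8704927 , -0.85960532, -0.39074803]), 'moment': array([-0.00012909,  0.05863981, -0.00267114]), 'grip_width': 91.97313316964363}
top {'mtx': array([[572.97554445,   0.        , 313.98351655],
       [  0.        , 572.97554445, 229.27060482],
       [  0.        ,   0.        ,   1.        ]]), 'eye': array([ 459.29652987,  113.49029491, 1183.71786514]), 'orientation': array([-3.04878908, -0.00487571, -1.57196015])}
side {'mtx': array([[461.99401049,   0.        , 327.38271937],
       [  0.        , 461.99401049, 241.27878034],
       [  0.        ,   0.        ,   1.        ]]), 'eye': array([450.97170176, 746.19630163, 689.17975506]), 'orientation': array([-2.32308231,  0.0043725 , -2.97953979])}
```

View pics/top0.png

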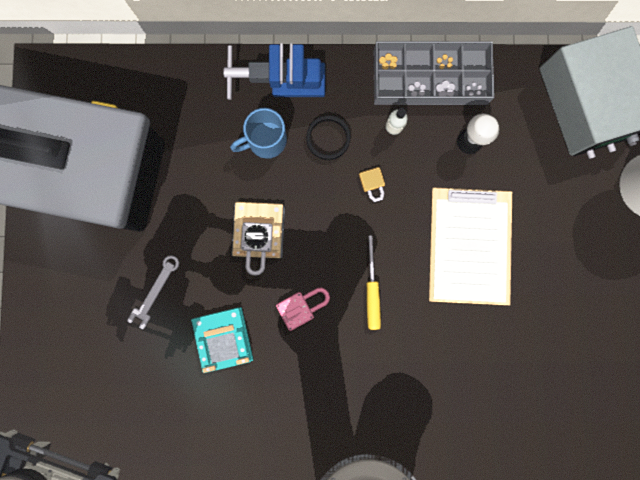

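View pics/side0.png

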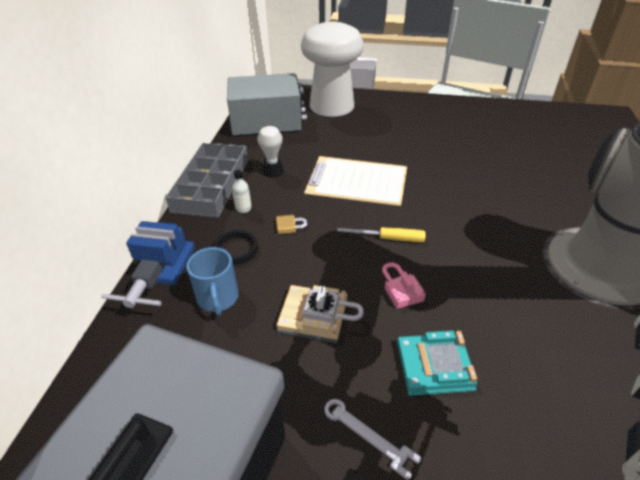

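```bash
cat > h.py <<'E'
from plant import *
import cv2, numpy as np
from scipy.spatial.transform import Rotation as R
def ray(n,u,v):
    c=get_calibration(n); d=np.linalg.inv(c["mtx"])@[u,v,1.]
    return c["eye"],R.from_euler("xyz",c["orientation"]).as_matrix()@d
def px(n,u,v,z):
    e,d=ray(n,u,v); return e+d*(z-e[2])/d[2]
def proj(n,p):
    c=get_calibration(n); q=c["mtx"]@(R.from_euler("xyz",c["orientation"]).as_matrix().T@(np.array(p)-c["eye"])); return q[:2]/q[2]
def crop(n,u0,v0,u1,v1,s,name,im=None):
    if im is None: im=capture(n)
    a=cv2.resize(im[v0:v1,u0:u1,::-1],None,fx=s,fy=s,interpolation=cv2.INTER_CUBIC)
    cv2.imwrite("pics/"+name,a)
E
python3 - <<'E'
from h import *
t=cv2.imread("pics/top0.png")[:,:,::-1];s=cv2.imread("pics/side0.png")[:,:,::-1]
crop("top",222,192,302,282,6.6,"t1.png",t)
crop("side",265,270,375,350,7,"s1.png",s)
E
```

```text
(no output)
```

View pics/t1.png

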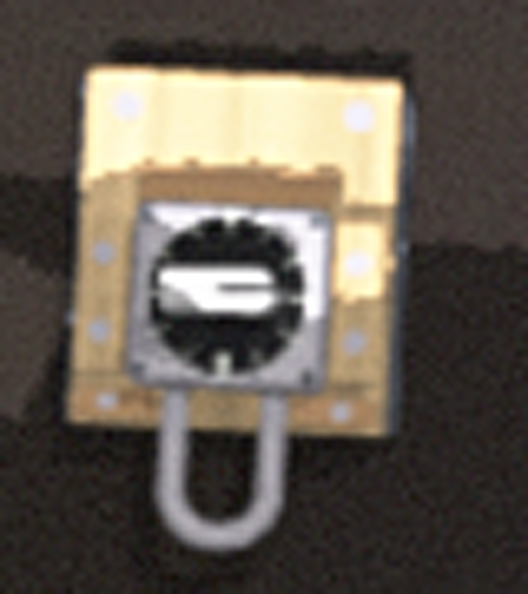

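View pics/s1.png

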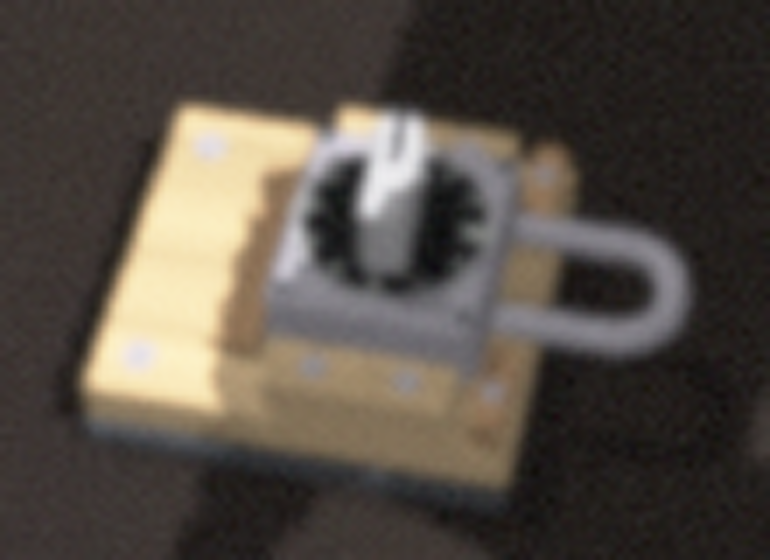

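Run:
```python
from h import *
f=lambda x,y,z:px("top",222+(x+.5)/6.6-.5,192+(y+.5)/6.6-.5,z)
g=lambda x,y,z:px("side",265+(x+.5)/7-.5,270+(y+.5)/7-.5,z)
C=[f(*c,42) for c in[(143,200),(328,211),(318,392),(130,382)]]
print(np.round(C,1),np.mean(C,0))
for a,b in((1,0),(2,1),(2,3),(3,0)):
    d=C[b]-C[a];print(np.linalg.norm(d[:2]),np.degrees(np.arctan2(d[1],d[0])))
print("bar",f(158,288,67),f(280,290,67))
print("shack out end",f(221,550,30)); print("legs",f(161,440,30),f(285,440,30))
print("cradle",[f(*c).round(1) for c in[(84,66,18),(405,80,18),(392,436,46),(66,420,46)]])
C=[g(*c,42) for c in[(325,130),(518,160),(490,340),(272,297)]]
print(np.round(C,1),np.mean(C,0))
print("side bar",g(402,112,67), "shack", g(692,290,30))
```

```text
[[580.5 249.4  42. ]
 [577.1 193.3  42. ]
 [522.2 196.   42. ]
 [525.2 252.8  42. ]] [551.26511141 222.88996797  42.        ]
56.230853193897744 86.54162218676025
55.021401444533694 -2.8166988784159583
56.86427083857504 86.90149710401597
55.375115504648655 -3.475037903448524
bar [551.65807138 241.75397658  67.        ] [551.0362955  205.63813287  67.        ]
shack out end [474.78811051 226.07126228  30.        ]
legs [508.23305595 244.6294921   30.        ] [508.19688061 206.85033322  30.        ]
cradle [array([625. , 271.1,  18. ]), array([620.5, 171.3,  18. ]), array([508.7, 173.4,  46. ]), array([513.6, 271.4,  46. ])]
[[574.8 194.2  42. ]
 [522.9 196.4  42. ]
 [521.4 255.4  42. ]
 [577.6 250.8  42. ]] [549.18610672 224.19791073  42.        ]
side bar [551.72747777 206.41093524  67.        ] shack [473.88106297 222.37505572  30.        ]
```

Request:
step_arm(moves=[0, 0, 0, 0, 0, 1, -1, 0, 0, 0, 0, 0, 1, -1, 0, 0, 0, 0, 0, 1, -1, 0, 0, 0, 0, 0, 1, -1, 0, 0, 0, 0, 0, 1, -1, 0, 0, 0, 0, 0, 1, -1, 0, 0, 0, 0, 0, 1, -1, 0, 0, 0, 0, 0, 1, -1])

```text
time: 0.77
tool_pos: [174.3, 492.5, 222.6]
tcp_rot: [-3.133, 0.004, 2.218]
contact_force: [-1.2, -1.0, -0.6]
grip_width: 91.8
```

Request:
step_arm(moves=[0, 0, 0, 0, 0, 1, -1, 0, 0, 0, 0, 0, 1, -1, 0, 0, 0, 0, 0, 1, -1, 0, 0, 0, 0, 0, 1, -1, 0, 0, 0, 0, 0, 1, -1, 0, 0, 0, 0, 0, 1, -1, 0, 0, 0, 0, 0, 1, -1, 0, 0, 0, 0, 0, 1, -1])

```text
time: 1.43
tool_pos: [173.2, 490.6, 219.1]
tcp_rot: [-3.132, 0.015, 1.63]
contact_force: [0.4, 0.6, 0.5]
grip_width: 91.7
```

```bash
cat >> h.py <<'E'
def to(x,y,z,yaw):
    "report remaining displacement in tool axes (units of 2 cm) and turn (units of 4 deg)"
    o=get_obs(); M=R.from_euler("xyz",o["tcp_rot"]); 
    T=R.from_euler("xyz",[np.pi,0,np.radians(yaw)])
    d=M.inv().apply(np.array([x,y,z])-o["tool_pos"])/20
    r=np.degrees((M.inv()*T).as_rotvec())/4
    print("t",round(o["time"],2),"pos",o["tool_pos"].round(1),"rpy",np.degrees(o["tcp_rot"]).round(2),"F",o["contact_force"].round(1),"M",o["moment"].round(2),"w",round(o["grip_width"],1))
    print("shift",d.round(2),"turn",r.round(2))
E
python3 -c "
from h import *
to(551,223.5,110,87)"
```

```text
t 1.43 pos [173.2 490.6 219.1] rpy [-179.46    0.89   93.42] F [0.4 0.6 0.5] M [-0.06  0.07 -0.02] w 91.7
shift [-14.37  18.11   5.51] turn [-0.12  0.23  1.6 ]
```

Request:
step_arm(moves=[-0.75, 1, 0, 0, 0, 0.8, -1, -0.75, 1, 0, 0, 0, 0.8, -1, -0.75, 1, 0, 0, 0, 0, -1, -0.75, 1, 0, 0, 0, 0, -1, -0.75, 1, 0, 0, 0, 0, -1, -0.75, 1, 0, 0, 0, 0, -1, -0.75, 1, 0, 0, 0, 0, -1, -0.75, 1, 0, 0, 0, 0, -1])

```text
time: 2.1
tool_pos: [329.6, 361.1, 216.2]
tcp_rot: [-3.129, 0.021, 1.517]
contact_force: [0.9, -0.2, -0.1]
grip_width: 92.0
```

Request:
step_arm(moves=[-0.75, 1, 0, 0, 0, 0, -1, -0.75, 1, 0, 0, 0, 0, -1, -0.75, 1, 0, 0, 0, 0, -1, -0.75, 1, 0, 0, 0, 0, -1, -0.75, 1, 0, 0, 0, 0, -1, -0.75, 1, 0, 0, 0, 0, -1, -0.75, 1, 0, 0, 0, 0, -1, 0, 0, 0, 0, 0, 0, -1])

```text
time: 2.77
tool_pos: [471.0, 238.4, 213.6]
tcp_rot: [-3.124, 0.025, 1.514]
contact_force: [0.2, -1.0, -0.2]
grip_width: 91.7
```

```bash
python3 -c "
from h import *
to(551,223.5,110,87)"
```

```text
t 2.77 pos [471.  238.4 213.6] rpy [-179.01    1.43   86.74] F [ 0.2 -1.  -0.2] M [-0.13 -0.01 -0.03] w 91.7
shift [-0.38  4.12  5.12] turn [-0.25  0.36 -0.07]
```

Request:
step_arm(moves=[-0.1, 1, 0.8, -0.1, 0.1, 0, -1, -0.1, 1, 0.8, -0.1, 0.1, 0, -1, -0.1, 1, 0.8, -0.1, 0.1, 0, -1, -0.1, 1, 0.8, 0, 0.1, 0, -1, 0, 0.1, 0.8, 0, 0, 0, -1, 0, 0, 0.6, 0, 0, 0, -1, 0, 0, 0, 0, 0, 0, -1, 0, 0, 0, 0, 0, 0, -1])

```text
time: 3.43
tool_pos: [553.5, 224.6, 115.1]
tcp_rot: [-3.141, -0.005, 1.511]
contact_force: [-0.2, -0.7, 0.4]
grip_width: 92.0
```

```bash
python3 -c "
from h import *
to(551,223.5,85,87)
crop('top',222,152,342,292,5,'t2.png')
crop('side',245,200,385,350,5,'s2.png')"
```

```text
t 3.43 pos [553.5 224.6 115.1] rpy [-179.97   -0.26   86.55] F [-0.2 -0.7  0.4] M [-0.09  0.04 -0.04] w 92.0
shift [-0.07 -0.12  1.5 ] turn [-0.01 -0.07 -0.11]
```

View pics/t2.png

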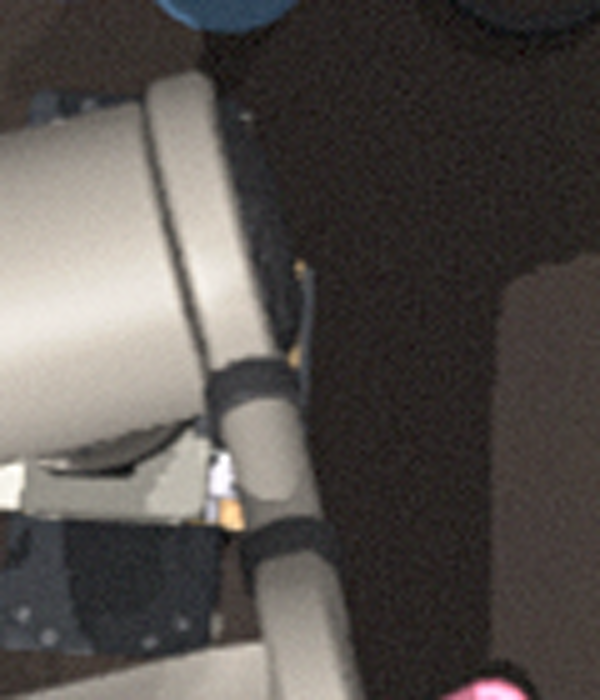

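View pics/s2.png

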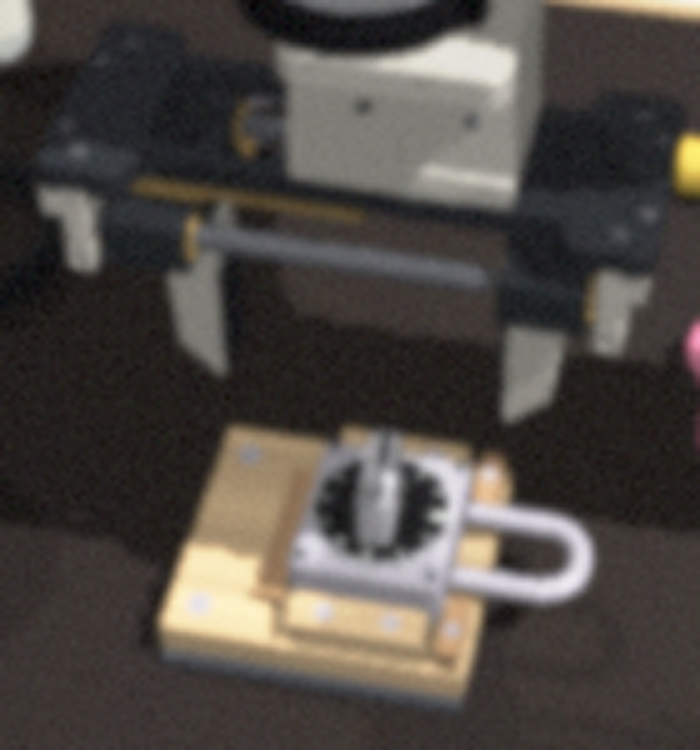

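Request:
step_arm(moves=[-0.05, -0.1, 0.8, 0, 0, 0, -1, 0, 0, 0.8, 0, 0, -0.1, -1, 0, 0, 0.8, 0, 0, 0, -1, 0, 0, 0.4, 0, 0, 0, -1, 0, 0, 0.2, 0, 0, 0, -1, 0, 0, 0.1, 0, 0, 0, -1, 0, 0, 0, 0, 0, 0, -1])

```text
time: 4.12
tool_pos: [554.7, 227.5, 60.5]
tcp_rot: [3.127, -0.01, 1.521]
contact_force: [0.5, 0.1, 0.3]
grip_width: 91.9
```

```bash
python3 -c "
from h import *
to(551,223.5,47,86.8)
crop('side',245,200,385,350,5,'s3.png')"
```

```text
t 4.12 pos [554.7 227.5  60.5] rpy [179.18  -0.55  87.15] F [0.5 0.1 0.3] M [-0.12  0.06  0.01] w 91.9
shift [-0.21 -0.19  0.67] turn [ 0.21 -0.14  0.09]
```

View pics/s3.png

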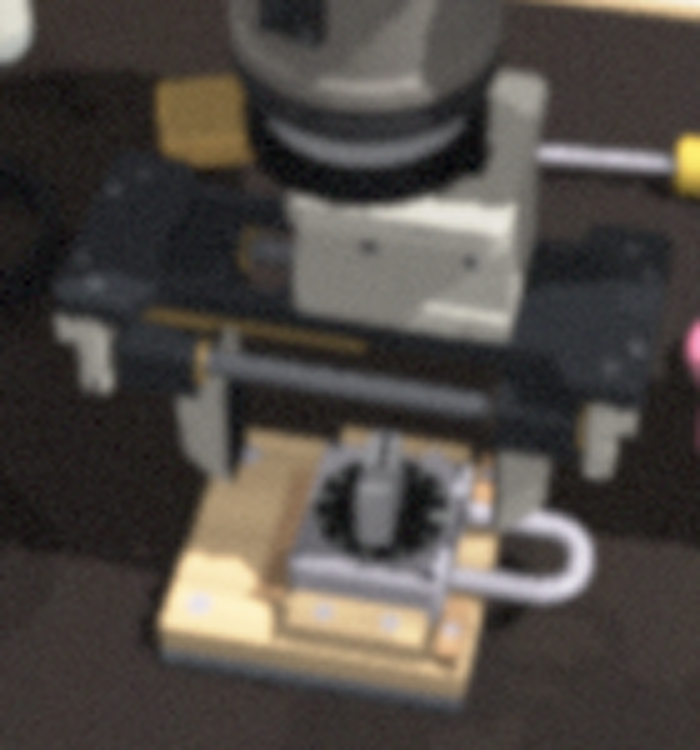

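Request:
step_arm(moves=[-0.15, -0.15, 0.3, 0.2, -0.1, 0, -1, -0.1, -0.1, 0.3, 0.1, -0.1, 0, -1, 0, 0, 0.15, 0, 0, 0, -1, 0, 0, 0, 0, 0, 0, -1])

```text
time: 4.5
tool_pos: [550.7, 222.6, 46.8]
tcp_rot: [-3.137, 0.004, 1.521]
contact_force: [-0.5, -0.1, -0.5]
grip_width: 91.9
```

```bash
python3 -c "
from h import *
to(551,223.5,47,86.8)"
```

```text
t 4.5 pos [550.7 222.6  46.8] rpy [-179.76    0.26   87.15] F [-0.5 -0.1 -0.5] M [-0.06  0.08 -0.05] w 91.9
shift [ 0.04  0.01 -0.01] turn [-0.06  0.06  0.09]
```

Request:
step_arm(moves=[0, 0, 0, 0, 0, 0, 1, 0, 0, 0, 0, 0, 0, 1, 0, 0, 0, 0, 0, 0, 1, 0, 0, 0, 0, 0, 0, 1])

```text
time: 4.83
tool_pos: [550.7, 222.6, 46.6]
tcp_rot: [-3.137, 0.005, 1.521]
contact_force: [-0.1, 0.2, -0.2]
grip_width: 69.4
```

```bash
python3 -c "
from h import *
to(551,223.5,47,86.8)"
```

```text
t 4.83 pos [550.7 222.6  46.6] rpy [-179.74    0.26   87.14] F [-0.1  0.2 -0.2] M [-0.01  0.03 -0.01] w 69.4
shift [ 0.05  0.01 -0.02] turn [-0.06  0.07  0.08]
```

Request:
step_arm(moves=[0, 0, 0, 0, 0, 0, 1, 0, 0, 0, 0, 0, 0, 1, 0, 0, 0, 0, 0, 0, 1, 0, 0, 0, 0, 0, 0, 1, 0, 0, 0, 0, 0, 0, 1, 0, 0, 0, 0, 0, 0, 1, 0, 0, 0, 0, 0, 0, 1])

```text
time: 5.42
tool_pos: [551.0, 222.7, 47.1]
tcp_rot: [-3.138, 0.004, 1.521]
contact_force: [0.5, -0.4, -0.2]
grip_width: 23.5
```

Request:
step_arm(moves=[0, 0, 0, 0, 0, 0, 1, 0, 0, 0, 0, 0, 0, 1, 0, 0, 0, 0, 0, 0, 1])

```text
time: 5.67
tool_pos: [550.9, 222.7, 47.1]
tcp_rot: [-3.138, 0.004, 1.521]
contact_force: [-0.2, 1.0, 0.1]
grip_width: 11.8
```

```bash
python3 -c "
from h import *
to(551,223.5,47,86.8)"
```

```text
t 5.67 pos [550.9 222.7  47.1] rpy [-179.79    0.24   87.14] F [-0.2  1.   0.1] M [-0.07  0.   -0.04] w 11.8
shift [0.04 0.   0.01] turn [-0.05  0.06  0.08]
```

Request:
step_arm(moves=[0, 0, 0, 0, 0, 0.75, 1, 0, 0, 0, 0, 0, 0.75, 1, 0, 0, 0, 0, 0, 0.75, 1, 0, 0, 0, 0, 0, 0.75, 1, 0, 0, 0, 0, 0, 0.75, 1])

```text
time: 6.08
tool_pos: [551.1, 223.1, 47.1]
tcp_rot: [-3.14, 0.004, 1.249]
contact_force: [-0.5, -0.2, -0.1]
grip_width: 11.9
```

```bash
python3 -c "
from h import *
to(551,222.7,47,-3.2)"
```

```text
t 6.08 pos [551.1 223.1  47.1] rpy [-179.89    0.25   71.59] F [-0.5 -0.2 -0.1] M [-0.1   0.15  0.02] w 11.9
shift [-0.02 -0.    0.01] turn [ 0.02  0.07 18.7 ]
```

Request:
step_arm(moves=[0, 0, 0, 0, 0, 0.8, 1, 0, 0, 0, 0, 0, 0.8, 1, 0, 0, 0, 0, 0, 0.8, 1, 0, 0, 0, 0, 0, 0.8, 1, 0, 0, 0, 0, 0, 0.8, 1, 0, 0, 0, 0, 0, 0.8, 1, 0, 0, 0, 0, 0, 0.8, 1, 0, 0, 0, 0, 0, 0.8, 1])

```text
time: 6.75
tool_pos: [551.0, 223.3, 47.1]
tcp_rot: [-3.142, 0.005, 0.78]
contact_force: [0.5, 0.4, -0.1]
grip_width: 11.9
```

```bash
python3 -c "
from h import *
to(551,222.7,47,-3.2)"
```

```text
t 6.75 pos [551.  223.3  47.1] rpy [-180.      0.27   44.68] F [ 0.5  0.4 -0.1] M [-0.02  0.22  0.04] w 11.9
shift [-0.02  0.02  0.01] turn [ 0.03  0.06 11.97]
```

Request:
step_arm(moves=[0, 0, 0, 0, 0, 0.8, 1, 0, 0, 0, 0, 0, 0.8, 1, 0, 0, 0, 0, 0, 0.8, 1, 0, 0, 0, 0, 0, 0.8, 1, 0, 0, 0, 0, 0, 0.8, 1, 0, 0, 0, 0, 0, 0.8, 1, 0, 0, 0, 0, 0, 0.8, 1, 0, 0, 0, 0, 0, 0.8, 1])

```text
time: 7.42
tool_pos: [550.9, 223.5, 47.1]
tcp_rot: [3.14, 0.004, 0.31]
contact_force: [0.1, 0.3, 0.0]
grip_width: 11.7
```

Request:
step_arm(moves=[0, 0, 0, 0, 0, 0.8, 1, 0, 0, 0, 0, 0, 0.8, 1, 0, 0, 0, 0, 0, 0.8, 1, 0, 0, 0, 0, 0, 0.8, 1, 0, 0, 0, 0, 0, 0.8, 1])

```text
time: 7.83
tool_pos: [550.9, 223.7, 47.1]
tcp_rot: [3.139, 0.004, 0.016]
contact_force: [-0.7, -0.7, 1.5]
grip_width: 11.7
```

```bash
python3 -c "
from h import *
to(551,222.7,47,-3.2)"
```

```text
t 7.83 pos [550.9 223.7  47.1] rpy [179.86   0.22   0.92] F [-0.7 -0.7  1.5] M [-0.06  0.15 -0.06] w 11.7
shift [0.01 0.05 0.01] turn [0.04 0.05 1.03]
```

Request:
step_arm(moves=[0, 0, 0, 0, 0, 0.6, 1, 0, 0, 0, 0, 0, 0.5, 1, 0, 0, 0, 0, 0, 0, 1])

```text
time: 8.08
tool_pos: [551.2, 223.9, 47.2]
tcp_rot: [3.14, 0.003, -0.068]
contact_force: [1.0, 1.2, -0.7]
grip_width: 11.8
```

```bash
python3 -c "
from h import *
to(551,222.7,47,-3.2)"
```

```text
t 8.08 pos [551.2 223.9  47.2] rpy [ 1.7989e+02  1.7000e-01 -3.8800e+00] F [ 1.   1.2 -0.7] M [0.18 0.11 0.01] w 11.8
shift [-0.    0.06  0.01] turn [ 0.03  0.04 -0.17]
```

Release and rise.

Request:
step_arm(moves=[0, 0, 0, 0, 0, 0, -1, 0, 0, 0, 0, 0, 0, -1, 0, 0, 0, 0, 0, 0, -1, 0, 0, 0, 0, 0, 0, -1, 0, 0, 0, 0, 0, 0, -1, 0, 0, -0.4, 0, 0, 0, -1, 0, 0, -1, 0, 0, 0, -1, 0, 0, -1, 0, 0, 0, -1])

```text
time: 8.75
tool_pos: [548.3, 223.0, 92.8]
tcp_rot: [3.136, 0.013, -0.063]
contact_force: [1.5, -0.8, 0.2]
grip_width: 60.6
```

Request:
step_arm(moves=[0, 0, -1, 0, 0, 0, -1, 0, 0, -1, 0, 0, 0, -1, 0, 0, -0.5, 0, 0, 0, -1, 0, 0, 0, 0, 0, 0, -1])

```text
time: 9.08
tool_pos: [550.5, 223.7, 151.5]
tcp_rot: [3.138, 0.006, -0.062]
contact_force: [0.4, 0.2, -0.0]
grip_width: 87.0
```

```bash
python3 -c "
from h import *
to(493,226.5,12,-3.2)
crop('side',245,200,385,350,5,'s4.png')"
```

```text
t 9.08 pos [550.5 223.7 151.5] rpy [179.81   0.33  -3.57] F [ 0.4  0.2 -0. ] M [-0.01  0.18  0.  ] w 87.0
shift [-2.84  0.02  6.99] turn [ 0.05  0.08 -0.09]
```

View pics/s4.png

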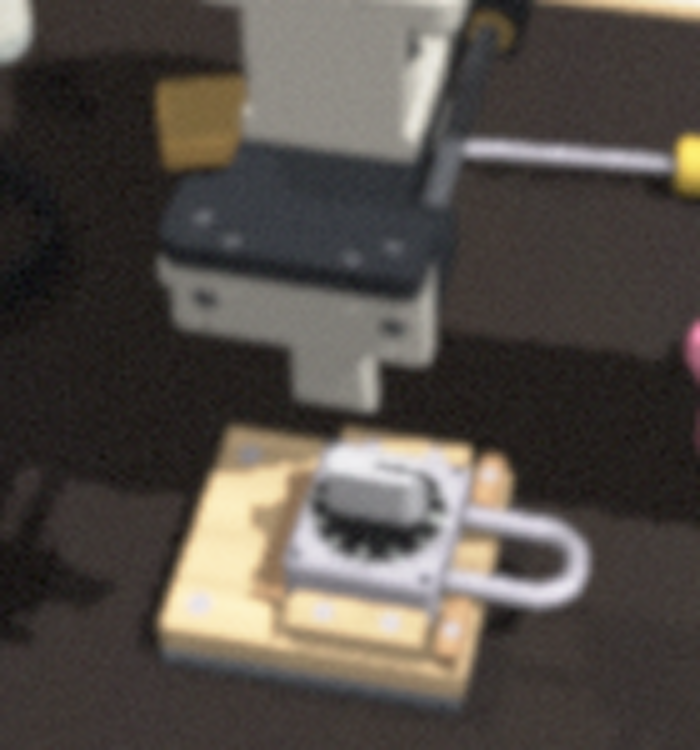

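Request:
step_arm(moves=[-0.9, 0, 0.6, 0, 0, 0, -1, -0.9, 0, 0.8, 0, 0, 0, -1, -0.9, 0, 0.8, 0, 0, 0, -1, -0.1, 0, 0.8, 0, 0, 0, -1, 0, 0, 0.8, 0, 0, 0, -1, 0, 0, 0.4, 0, 0, 0, -1, 0, 0, 0, 0, 0, 0, -1])

```text
time: 9.72
tool_pos: [489.2, 225.9, 60.9]
tcp_rot: [3.137, 0.009, -0.062]
contact_force: [0.0, 0.2, -0.5]
grip_width: 91.8
```

```bash
python3 -c "
from h import *
to(493,226.5,12,-3.2)"
```

```text
t 9.72 pos [489.2 225.9  60.9] rpy [179.72   0.52  -3.56] F [ 0.   0.2 -0.5] M [-0.04  0.22 -0.03] w 91.8
shift [ 0.21 -0.05  2.44] turn [ 0.07  0.13 -0.09]
```

Request:
step_arm(moves=[0.15, 0, 0.6, 0, 0.1, 0, -1, 0.05, 0, 0.6, 0, 0, 0, -1, 0, 0, 0.5, 0, 0, 0, -1, 0, 0, 0.3, 0, 0, 0, -1, 0, 0, 0.1, 0, 0, 0, -1, 0, 0, 0, 0, 0, 0, -1])

```text
time: 10.22
tool_pos: [494.7, 225.5, 17.6]
tcp_rot: [3.137, 0.001, -0.063]
contact_force: [-0.5, 0.2, -0.0]
grip_width: 91.8
```

```bash
python3 -c "
from h import *
to(493,226.5,12,-3.2)
crop('side',245,200,385,350,5,'s5.png')"
```

```text
t 10.22 pos [494.7 225.5  17.6] rpy [ 1.7973e+02  6.0000e-02 -3.5800e+00] F [-0.5  0.2 -0. ] M [-0.08  0.16  0.04] w 91.8
shift [-0.09 -0.04  0.28] turn [ 0.07  0.02 -0.1 ]
```

View pics/s5.png

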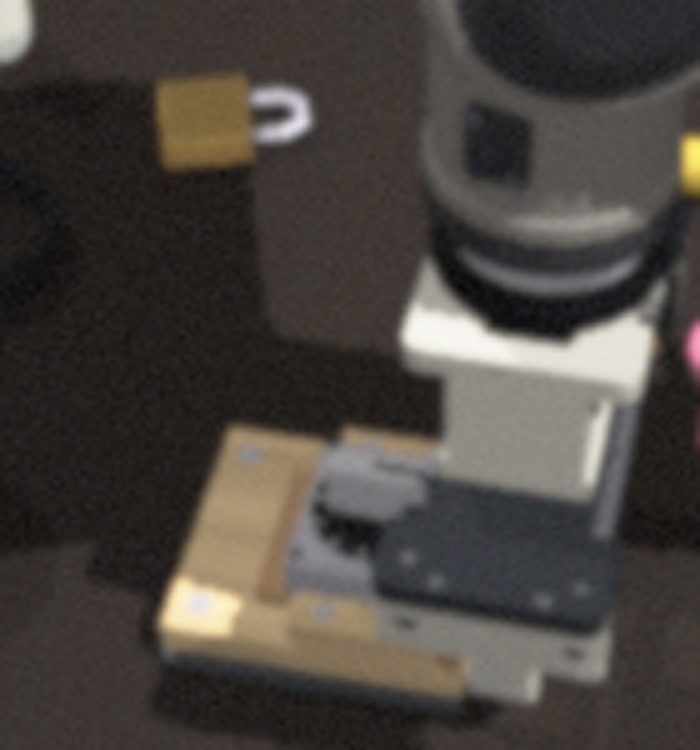

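Request:
step_arm(moves=[-0.1, -0.05, 0.2, 0, 0, 0, 1, 0, 0, 0.05, 0, 0, 0, 1, 0, 0, 0, 0, 0, 0, 1, 0, 0, 0, 0, 0, 0, 1, 0, 0, 0, 0, 0, 0, 1, 0, 0, 0, 0, 0, 0, 1, 0, 0, 0, 0, 0, 0, 1, 0, 0, 0, 0, 0, 0, 1])

```text
time: 10.93
tool_pos: [494.2, 227.4, 14.9]
tcp_rot: [3.139, -0.003, -0.062]
contact_force: [0.4, -0.4, 0.7]
grip_width: 43.2
```

Request:
step_arm(moves=[0, 0, 0, 0, 0, 0, 1, 0, 0, 0, 0, 0, 0, 1, 0, 0, 0, 0, 0, 0, 1])

```text
time: 11.18
tool_pos: [494.2, 227.4, 14.9]
tcp_rot: [3.139, -0.003, -0.062]
contact_force: [0.4, 0.4, 0.2]
grip_width: 36.9
```

```bash
python3 -c "
from h import *
to(493,226.5,12,-3.2)"
```

```text
t 11.18 pos [494.2 227.4  14.9] rpy [179.83  -0.2   -3.57] F [0.4 0.4 0.2] M [-0.03  0.2  -0.02] w 36.9
shift [-0.06  0.05  0.15] turn [ 0.04 -0.05 -0.09]
```

Request:
step_arm(moves=[-0.2, 0, 0, 0, 0, 0, 1, -0.2, 0, 0, 0, 0, 0, 1, -0.2, 0, 0, 0, 0, 0, 1])

```text
time: 11.43
tool_pos: [483.3, 228.1, 15.0]
tcp_rot: [3.139, -0.007, -0.062]
contact_force: [2.4, -0.9, -0.1]
grip_width: 36.4
```

Request:
step_arm(moves=[-0.15, 0, 0, 0, 0, 0, 1, -0.1, 0, 0, 0, 0, 0, 1])

```text
time: 11.6
tool_pos: [478.1, 228.5, 15.2]
tcp_rot: [3.139, -0.009, -0.062]
contact_force: [9.6, -2.4, -4.0]
grip_width: 36.8
```

Request:
step_arm(moves=[-0.1, 0, 0, 0, 0, 0, 1])

```text
time: 11.68
tool_pos: [478.2, 228.5, 15.6]
tcp_rot: [3.14, -0.014, -0.061]
contact_force: [12.6, -4.9, -5.9]
grip_width: 36.7
```

```bash
python3 -c "
from h import *
to(480,227.3,12,-3.2)
crop('side',245,200,385,350,5,'s6.png')"
```

```text
t 11.68 pos [478.2 228.5  15.6] rpy [179.91  -0.79  -3.5 ] F [12.6 -4.9 -5.9] M [-0.67 -1.69  0.14] w 36.7
shift [0.09 0.05 0.18] turn [ 0.02 -0.2  -0.08]
```

View pics/s6.png

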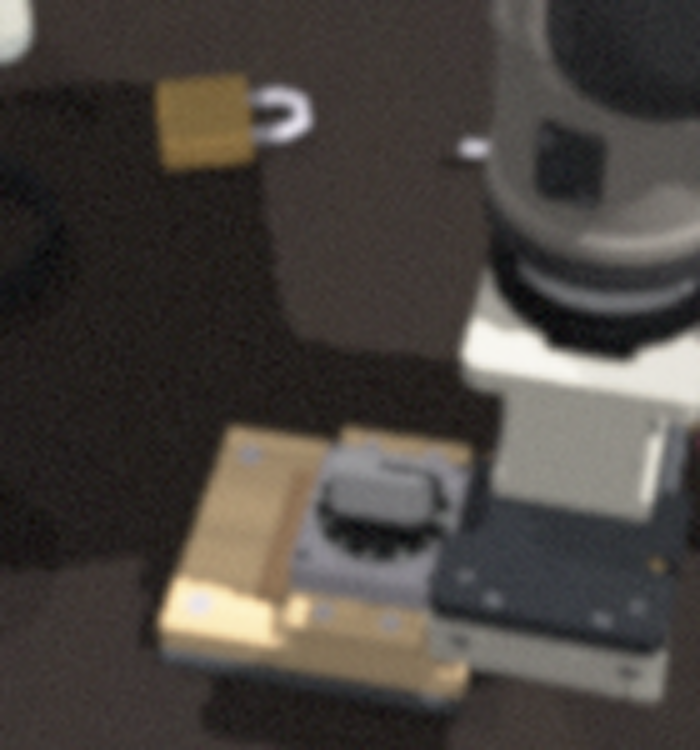

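Request:
step_arm(moves=[0.02, 0, 0, 0, 0, 0, -0.2, 0, 0, 0, 0, 0, 0, -0.2, 0, 0, 0, 0, 0, 0, -0.2, 0, 0, 0, 0, 0, 0, -0.2])

```text
time: 12.07
tool_pos: [477.3, 228.3, 15.8]
tcp_rot: [3.14, -0.013, -0.062]
contact_force: [-1.0, -0.2, -0.1]
grip_width: 54.1
```

```bash
python3 -c "
from h import *
to(494.5,226.7,12,-3.2)"
```

```text
t 12.07 pos [477.3 228.3  15.8] rpy [179.9   -0.72  -3.53] F [-1.  -0.2 -0.1] M [-0.07  0.24  0.05] w 54.1
shift [0.86 0.03 0.2 ] turn [ 0.03 -0.18 -0.08]
```

Request:
step_arm(moves=[0.3, 0, 0.05, 0, -0.1, 0, -0.2, 0.3, 0, 0.05, 0, -0.1, 0, -0.2, 0.1, 0, 0.05, 0, 0, 0, -0.2, 0, 0, 0, 0, 0, 0, -0.2])

```text
time: 12.4
tool_pos: [491.8, 227.6, 12.5]
tcp_rot: [3.14, 0.004, -0.061]
contact_force: [0.4, 0.2, -0.5]
grip_width: 54.9
```

```bash
python3 -c "
from h import *
to(494.5,226.7,12,-3.2)"
```

```text
t 12.4 pos [491.8 227.6  12.5] rpy [179.89   0.26  -3.5 ] F [ 0.4  0.2 -0.5] M [-0.02  0.19 -0.02] w 54.9
shift [0.14 0.04 0.02] turn [ 0.03  0.06 -0.08]
```

Request:
step_arm(moves=[0.14, 0, 0, 0, 0, 0, 1, 0, 0, 0, 0, 0, 0, 1, 0, 0, 0, 0, 0, 0, 1, 0, 0, 0, 0, 0, 0, 1, 0, 0, 0, 0, 0, 0, 1, 0, 0, 0, 0, 0, 0, 1])

```text
time: 12.9
tool_pos: [495.2, 227.2, 12.0]
tcp_rot: [3.139, 0.005, -0.062]
contact_force: [1.7, 0.3, -1.3]
grip_width: 37.0
```

```bash
python3 -c "
from h import *
to(494.5,226.7,12,-3.2)"
```

```text
t 12.9 pos [495.2 227.2  12. ] rpy [179.88   0.27  -3.52] F [ 1.7  0.3 -1.3] M [-0.1  -0.01  0.08] w 37.0
shift [-0.03  0.03  0.  ] turn [ 0.03  0.07 -0.08]
```

Request:
step_arm(moves=[-0.1, 0, 0, 0, 0, 0, 1, -0.1, 0, 0, 0, 0, 0, 1])

```text
time: 13.07
tool_pos: [495.0, 227.3, 12.5]
tcp_rot: [3.14, -0.004, -0.061]
contact_force: [7.2, -3.5, -6.1]
grip_width: 36.8
```

Request:
step_arm(moves=[0.02, 0, -0.05, 0, 0, 0, 1, 0, 0, -0.15, 0, 0, 0, 1, 0, 0, -0.2, 0, 0, 0, 1])

```text
time: 13.32
tool_pos: [495.2, 226.8, 19.8]
tcp_rot: [3.14, -0.003, -0.06]
contact_force: [3.5, -0.2, -4.8]
grip_width: 36.6
```

```bash
python3 -c "
from h import *
to(494.5,226.7,212,-3.2)
crop('side',245,200,385,350,5,'s7.png')"
```

```text
t 13.32 pos [495.2 226.8  19.8] rpy [179.9   -0.19  -3.46] F [ 3.5 -0.2 -4.8] M [-0.03 -0.25  0.09] w 36.6
shift [-0.    0.03 -9.61] turn [ 0.03 -0.05 -0.07]
```

View pics/s7.png

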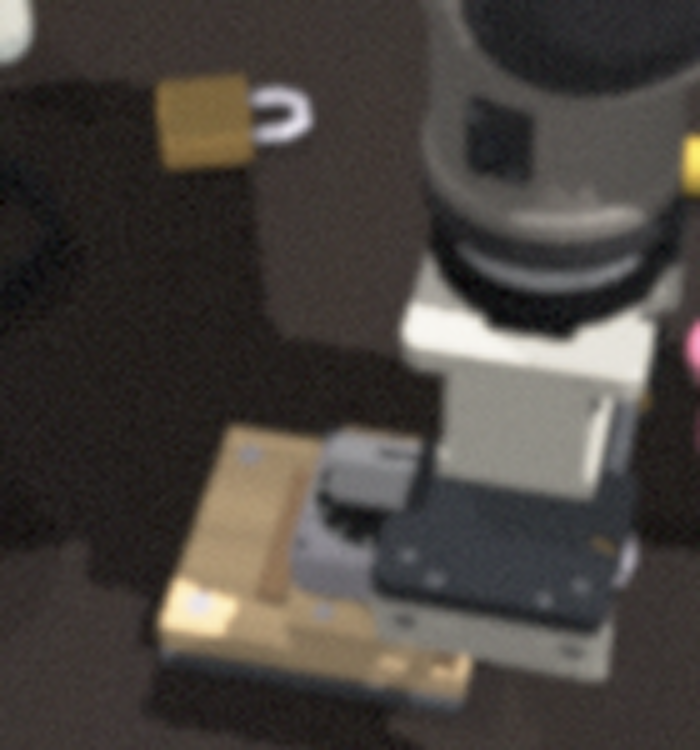

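Request:
step_arm(moves=[0.05, 0, -0.2, 0, 0, 0, 1, 0, 0, -0.25, 0, 0, 0, 1, 0, 0, -0.25, 0, 0, 0, 1, 0, 0, -0.3, 0, 0, 0, 1])

```text
time: 13.7
tool_pos: [493.7, 226.7, 41.4]
tcp_rot: [3.139, 0.002, -0.061]
contact_force: [1.5, -0.6, -2.1]
grip_width: 37.2
```

```bash
python3 -c "
from h import *
to(494.5,226.7,212,-3.2)
crop('side',245,200,385,350,5,'s8.png')"
```

```text
t 13.7 pos [493.7 226.7  41.4] rpy [ 1.7983e+02  1.2000e-01 -3.4700e+00] F [ 1.5 -0.6 -2.1] M [0.02 0.26 0.03] w 37.2
shift [ 0.02  0.03 -8.53] turn [ 0.04  0.03 -0.07]
```

View pics/s8.png

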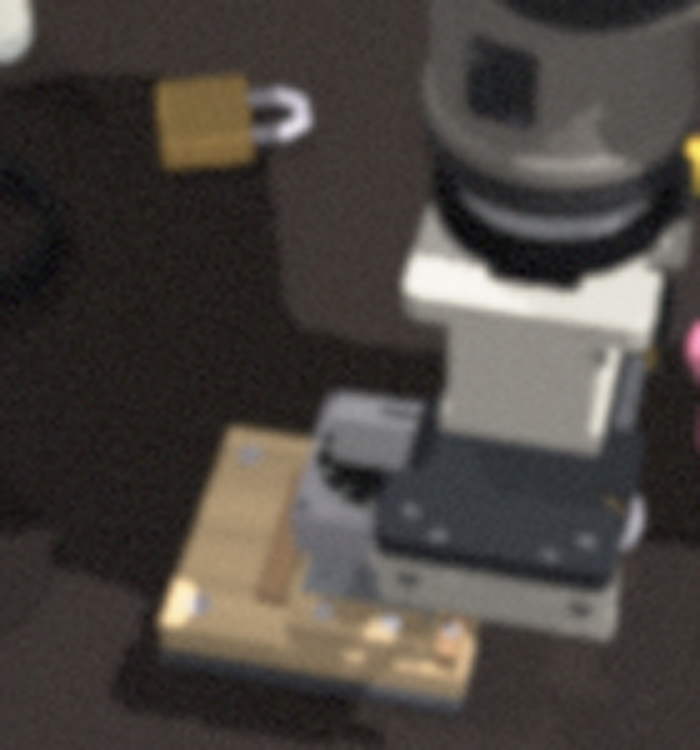

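Request:
step_arm(moves=[0, 0, -0.4, 0, 0, 0, 1, 0, 0, -0.5, 0, 0, 0, 1, 0, 0, -0.5, 0, 0, 0, 1, 0, 0, -0.5, 0, 0, 0, 1, 0, 0, -0.5, 0, 0, 0, 1, 0, 0, -0.5, 0, 0, 0, 1, 0, 0, -0.5, 0, 0, 0, 1, 0, 0, -0.5, 0, 0, 0, 1])

```text
time: 14.42
tool_pos: [493.2, 227.1, 129.2]
tcp_rot: [3.139, 0.001, -0.06]
contact_force: [0.8, -0.1, -2.8]
grip_width: 36.7
```

Request:
step_arm(moves=[0, 0, -0.5, 0, 0, 0, 1, 0, 0, -0.5, 0, 0, 0, 1, 0, 0, -0.5, 0, 0, 0, 1, 0, 0, -0.5, 0, 0, 0, 1, 0, 0, -0.5, 0, 0, 0, 1, 0, 0, -0.5, 0, 0, 0, 1, 0, 0, -0.5, 0, 0, 0, 1, 0, 0, -0.3, 0, 0, 0, 1])

```text
time: 15.08
tool_pos: [492.3, 227.2, 218.4]
tcp_rot: [-3.141, -0.005, -0.06]
contact_force: [1.0, 0.5, -2.2]
grip_width: 36.9
```

```bash
python3 -c "
from h import *
print('clip',px('top',471,247,3), px('side',357,181,3))
to(px('top',471,247,3)[0]-55,px('top',471,247,3)[1],240,-3.2)
crop('side',205,100,425,350,2.5,'s9.png')"
```

```text
clip [ 532.15630657 -216.81901328    3.        ] [ 534.31519617 -208.42450953    3.        ]
t 15.08 pos [492.3 227.2 218.4] rpy [-179.98   -0.31   -3.46] F [ 1.   0.5 -2.2] M [-0.04  0.31  0.01] w 36.9
shift [ 0.59 22.2  -1.08] turn [-0.   -0.08 -0.06]
```

View pics/s9.png

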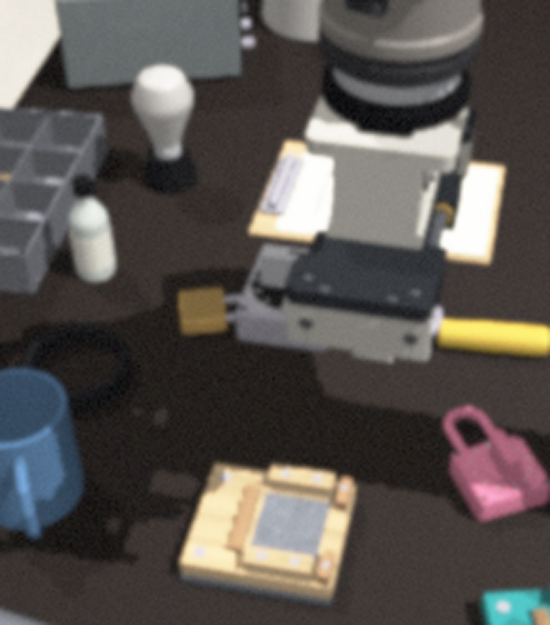

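Request:
step_arm(moves=[0, 0.4, -0.1, 0, 0, 0, 1, 0, 0.7, -0.1, 0, 0, 0, 1, 0, 0.8, -0.1, 0, 0, 0, 1, 0, 0.8, -0.1, 0, 0, 0, 1, 0, 0.8, 0, 0, 0, 0, 1, 0, 0.8, 0, 0, 0, 0, 1, 0, 0.8, 0, 0, 0, 0, 1, 0, 0.8, 0, 0, 0, 0, 1])

```text
time: 15.8
tool_pos: [482.1, 103.9, 226.9]
tcp_rot: [3.142, -0.003, -0.055]
contact_force: [-1.2, 0.8, -2.9]
grip_width: 36.8
```

Request:
step_arm(moves=[0, 0.8, 0, 0, 0, 0, 1, 0, 0.8, 0, 0, 0, 0, 1, 0, 0.8, 0, 0, 0, 0, 1, 0, 0.8, 0, 0, 0, 0, 1, 0, 0.8, 0, 0, 0, 0, 1, 0, 0.8, 0, 0, 0, 0, 1, 0, 0.8, 0, 0, 0, 0, 1, 0, 0.8, 0, 0, 0, 0, 1])

```text
time: 16.47
tool_pos: [468.7, -34.2, 224.6]
tcp_rot: [3.14, 0.005, -0.056]
contact_force: [0.2, 0.1, -2.4]
grip_width: 36.9
```

```bash
python3 -c "
from h import *
to(480,-213,240,-3.2)"
```

```text
t 16.47 pos [468.7 -34.2 224.6] rpy [179.89   0.31  -3.2 ] F [ 0.2  0.1 -2.4] M [-0.07  0.3  -0.01] w 36.9
shift [ 1.06  8.89 -0.76] turn [ 0.03  0.08 -0.  ]
```

Request:
step_arm(moves=[0.15, 0.8, -0.1, 0, 0, 0, 1, 0.15, 0.8, -0.1, 0, 0, 0, 1, 0.15, 0.8, -0.1, 0, 0, 0, 1, 0.15, 0.8, -0.1, 0, 0, 0, 1, 0.15, 0.8, -0.1, 0, 0, 0, 1, 0.15, 0.8, -0.1, 0, 0, 0, 1, 0.15, 0.8, -0.1, 0, 0, 0, 1, 0.15, 0.8, -0.1, 0, 0, 0, 1])

```text
time: 17.13
tool_pos: [478.6, -172.5, 238.3]
tcp_rot: [3.141, 0.016, -0.058]
contact_force: [1.1, -0.3, -2.9]
grip_width: 36.9
```

Request:
step_arm(moves=[0.1, 0.8, 0, 0, 0, 0, 1, 0.1, 0.7, 0, 0, 0, 0, 1, 0.1, 0.4, 0, 0, 0, 0, 1, 0, 0.2, 0, 0, 0, 0, 1, 0, 0, 0, 0, 0, 0, 1, 0, 0, 0, 0, 0, 0, 1])

```text
time: 17.63
tool_pos: [479.5, -220.9, 236.6]
tcp_rot: [3.142, 0.02, -0.062]
contact_force: [-0.2, -0.2, -1.6]
grip_width: 37.0
```

```bash
python3 -c "
from h import *
to(480,-213,240,-3.2)
i=capture('side')
crop('side',240,60,480,240,3.3,'s10.png',i)
crop('top',380,140,560,320,3.3,'t10.png')"
```

```text
t 17.63 pos [ 479.5 -220.9  236.6] rpy [180.     1.14  -3.55] F [-0.2 -0.2 -1.6] M [-0.    0.23  0.  ] w 37.0
shift [-0.   -0.4  -0.17] turn [-0.    0.28 -0.09]
```

View pics/s10.png

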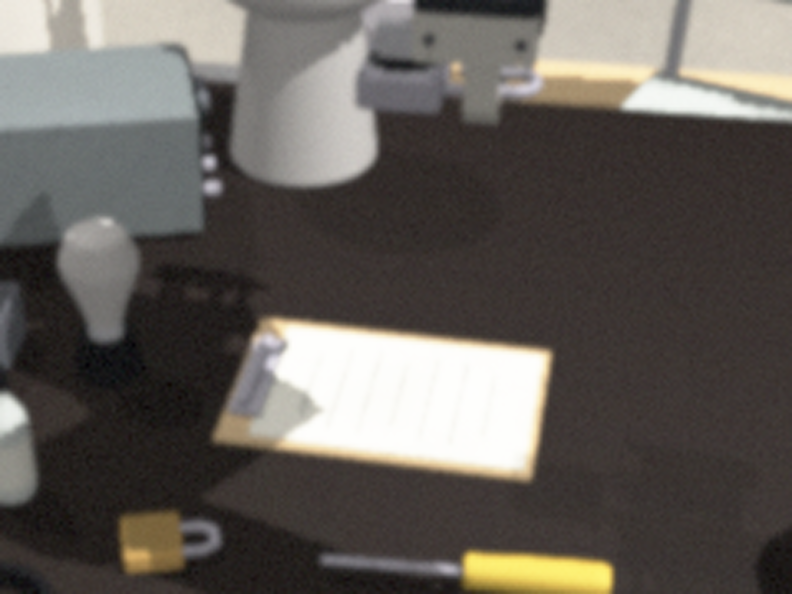

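View pics/t10.png

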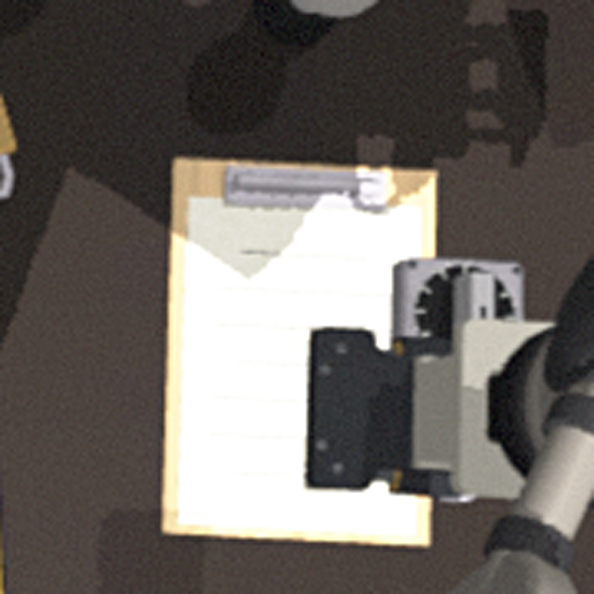

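Request:
step_arm(moves=[0, -0.3, 0, 0, 0, 0, 1, 0, -0.1, 0, 0, 0, 0, 1, 0, 0, 0, 0, 0, 0, 1, 0, 0, 0, 0, 0, 0, 1, 0, 0, 0, 0, 0, 0, 1, 0, 0, 0, 0, 0, 0, 1, 0, 0, 0, 0, 0, 0, 1, 0, 0, 0, 0, 0, 0, 1])

```text
time: 18.4
tool_pos: [480.5, -208.6, 237.4]
tcp_rot: [-3.141, 0.019, -0.057]
contact_force: [-0.4, -0.1, -2.6]
grip_width: 37.4
```

```bash
python3 -c "
from h import *
to(480,-213,240,-3.2)
print('lock',px('top',380+458/3.3,140+302/3.3,265))
print([px('top',380+a/3.3,140+b/3.3,3).round() for a,b in((175,158),(437,168),(430,546),(163,533))])
crop('side',340,50,420,110,10,'s11.png')
o=get_obs();print(o['dq'].round(4))"
```

```text
t 18.4 pos [ 480.5 -208.6  237.4] rpy [-179.99    1.09   -3.26] F [-0.4 -0.1 -2.6] M [-0.05  0.26 -0.01] w 37.4
shift [-0.02  0.22 -0.13] turn [-0.    0.27 -0.02]
lock [ 540.92848673 -221.35557294  265.        ]
[array([ 656., -141.,    3.]), array([ 649., -306.,    3.]), array([ 412., -294.,    3.]), array([ 420., -129.,    3.])]
[-0.0006  0.0003  0.0004 -0.0009  0.0001  0.0003]
```

View pics/s11.png

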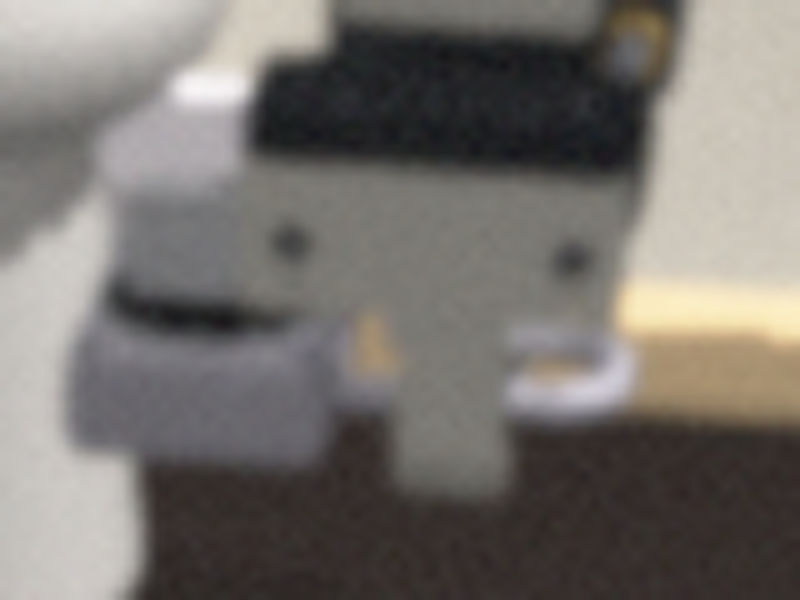

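```bash
python3 -c "
from h import *
crop('side',0,0,640,480,1,'s12.png')
print(close_job())"
```

```text
the job is handed in; nothing more can be done
None
```

View pics/s12.png

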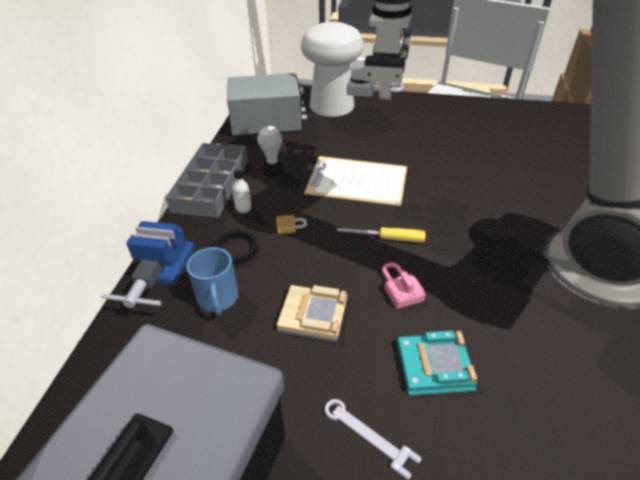

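The padlock is open and held up by its shackle over the clipboard, and the job was handed in at about 18.5 s.

I turned the dial about 90° clockwise to the index mark. Then I pulled the shackle to its stop while the lock was still in the cradle. I gripped the shackle again nearer the case, lifted the lock straight out and carried it over the clipboard.

**Last checks:**
- **Opening:** the shackle moved about 16 mm, which is its 14 mm stroke plus the play in the cradle. The pull then rose to about 13 N, and a second pull after the new grip also met the stop. In the last close-up the shackle reached about 65 mm out of the case, where 63 mm is fully open.
- **Position:** the lock hung level with its underside about 24 cm above the table. Its centre was near (541, -210), inside the clipboard's outline. The top picture, taken about 12 mm further over, put the lock itself at y = -221, matching the arm's reading then.
- **Stillness and grip:** the joints were at rest (under 0.001 rad/s), the gripper opening was 37 mm and the load about 2.6 N.
- **Other objects:** the last picture shows them where they lay at the start. I compared that by eye, without measuring.

No check failed. The two cameras differed by 1–2 mm on the lock's centre and about 8 mm on the clipboard's centre, which was not enough to matter.

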